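Rock a stuck locating block out of its fixture on the load cell

TASK

The aluminium locating block is stuck in the slot of the test fixture, which floats on springs over a delicate load cell. Grip the block by its head and rock it side to side, along the slot, tilting it several degrees each way while easing it up, until it frees; do not just pull, for the fixture must not be lifted more than 6 mm on its springs, and leave the other bench items where they are. Finish holding the block upright in the gripper just clear of the fixture, its underside about one to three centimetres above the slot it came from, touching nothing but the fingers.

Things in the scene. Friction and masses are not known exactly. Their poses are not given: they have to be found in the camera images.
- block_center (a point): Loose aluminium locating block, 66 mm tall, 0.15 to 0.27 kg: its centre, half-way up. z up, y along the slot (the way to rock), x across; seated in line with the slot. Head to grip: upper 50 mm, 24 (x) x 40 (y) mm, all above the fixture. Best gripped along y, firmly (about 80 N), fingertips 15 to 20 mm above the fixture's top so that they clear it when tilting.
- block_bottom (a point): Centre of the underside of the same block, 33 mm below its centre; same axes. The foot (lowest 16 mm, 24 (x) x 50 (y) mm) fills the slot at the start, its underside on the slot's floor.
- slot (a point): Centre of the slot's mouth, level with the flat top of the steel carrier (90 (x) x 110 (y) mm, 68 mm above the bench at rest); moves with the carrier. z up, y along the slot, x across. The slot is 16 mm deep and 55 mm long (y): the foot has 2.5 mm play at each end. Brass pads 20 mm either side of the centre along y pinch the foot's wide faces.
- fixture: Base plate, 130 x 130 x 12 mm, fixed to the bench; origin under its centre, axes as the slot's. Above it the load cell and the sprung carrier. At each end the pads hold the block with 20 to 35 N of friction, both ends together 45 to 70 N. A tilt raises one end, which stays up, so swings of about 0.12 rad each way, each about the lower end, walk it out in some four to six.
- carrier (a joint): How far the sprung carrier (the fixture's upper part with the slot) has been lifted from rest, in m; 0 at rest, about 5 N per mm; stops at -5 mm (pressed) and +16 mm. Lifting it above 6 mm (30 N of pull) fails the job.
- specimen_mid (a point): Bystander: flat steel dog-bone test specimen, 120 x 20 x 5 mm, lying on the bench; the point is its centre, half-way up. Leave alone.
- weight_mid (a point): Bystander: brass calibration weight with a knob, 40 mm diameter, 48 mm tall, standing on the bench; the point is its centre, half-way up. Leave alone.
- gauge_mid (a point): Bystander: steel gauge piece, foot 24 x 50 x 16 mm with a round 22 mm boss on top, 38 mm tall in all, on the bench; the point is half-way up. Leave alone.

How it is judged (in metres and radians):
On the way, in this order (a step that is already met when the one before it is completed fails the run):
1. the block is rocked: tilted more than 2.3 degrees in the gripper while its foot is still in the slot (angle between block_center's own z axis and vertical above 0.04 rad and z of block_bottom in the frame of slot below -0.004 m and contact force between the fingers and block above 1 N), for 0.05 s.
2. the block is out of the slot, in the gripper (z of block_bottom in the frame of slot above 0.003 m and contact force between the fingers and block above 1 N), for 0.1 s.
At the end, for the whole second after the job is handed in: The block is held still by the fingers, upright within 11 degrees, its underside 5 to 40 mm above the slot's mouth and within 25 mm of it sideways, touching no part of the fixture (z of block_bottom in the frame of slot between 0.005 and 0.04 m and horizontal distance between block_bottom and slot below 0.025 m and angle between block_center's own z axis and vertical below 0.2 rad and linear speed of block below 0.02 m/s and contact force between the fingers and block above 1 N and contact force between block and fixture below 0.1 N); the arm keeps its last pose, push and grip.
It fails at once if the fixture was lifted more than 6 mm on its springs (pulled too hard) (value of joint carrier above 0.006 m).
It fails at once if a bystander was disturbed (distance of any of specimen_mid, weight_mid, gauge_mid from where it was at the start of the episode above 0.015 m).
It also fails if it takes over 45 s, if anything falls off the work surface, if the arm or the gripper's body presses on something with over 40 N, if the wrist force passes 120 N, or if a joint passes its speed limit or range.

ROBOT

A 6-joint arm with a two-finger parallel gripper is mounted at the origin on the work surface. World frame = base frame: x ahead of the robot, y to its left, z up, the work surface at z = 0. Lengths are in mm, angles in rad, forces in N, time in s.
With the tool pointing down it reaches from about 400 to 925 mm from the base axis. Payload 12.5 kg.
Tool frame: the origin (TCP) lies between the finger pads; the fingertips stand 11 mm ahead of it and the grasp point (between the pads) lies 8 mm behind it (env.tip_extent is the distance from the TCP to the fingertips, in mm); x points along the fingers, z is the direction in which the jaws open and shut, and the axes are right-handed (so a half turn about x gives the same grasp; the last joint's range is limited). The gripper opens to 95 mm and grips with 3 to 60 N. Pads are 20 mm wide; open, the fingers measure 119 mm over their backs; the gripper's body (75 mm by 180 mm) begins 59 mm behind the grasp point.
Start: joints at [-1.401, 0.491, 1.559, -0, 1.092, -0.106], TCP at [170.22, -601.39, 225.661] pointing down, gripper open.
Joint ranges: [-3.1, 3.1], [-0.84, 2.19], [0.05, 2.79], [-1.13, 4.28], [0.06, 2.93], [-2.69, 2.69]. Speed limits (rad/s): [2.22, 2.22, 2.79, 3.14, 3.14, 3.14].

INTERFACE

Orientations are given as [roll, pitch, yaw] about the fixed x, y, z axes, in that order (R = Rz(yaw) Ry(pitch) Rx(roll)).
In Python, from cell import status, imaging, env gives the robot as it stands. The module is installed in compiled form; this text tells all that it offers.
- The arm moves only by the tool apply_moves, never from a script. Its argument "increments" is a list of rows, each a list of 5 numbers: the closure, from 0 (fully open) to 1 (shut), then the shift along the tool's x, y, z in mm, then the turn about the tool's x in degrees. A call has 1 to 10 rows; each row shifts and turns the commanded pose from where the row before left it, along the tool's axes as they then stand; what a row does not reach is not made up. A row lasts 1/10 s, in which the tool goes at most 50 mm and 8.59 degrees, less where a joint would pass 70% of its speed; a pose out of reach is approached as far as the arm can. A call with a gripper value outside its range is refused whole. The fingers move at their own pace and stop on an object; the grip force is fixed at half the most. Time passes only in rows, so rows that do not move let the fingers close. It gives the time, the measured TCP pose, the force and the opening at its end, in the units of the state.
- status.state(): the state, without advancing time (a new reading comes with each control period).
- imaging.read_camera(name): name is "scene" or "side" or "wrist"; returns a dict with "pixels" (420x560x3 uint8, red, green, blue), "fovy" (degrees; the focal length in pixels is half the picture's height over the tangent of half this angle, whatever the lens; pixels are square), "cx", "cy" (the principal point, pixels), "distortion" ([k1, k2, p1, p2, k3] as OpenCV has them; the pictures are not rectified), "R" (3x3) and "t" (3): a world point X has camera coordinates R X + t. Camera axes: x right, y down, z forward; pixel columns grow to the right and rows downward; lengths in mm; the calibration is good to about 2 mm. A picture is of the moment at which its call begins. There is no depth.
- env.job_done(): hands the job in, once; it reports no verdict.
The state is a dict: "t": time; "joints": joint angles; "qvel": joint speeds; "tau": joint torques, N m; "eef_pos": TCP position; "tcp_rot": TCP orientation; "ft_force": force on the tool from outside, world axes, zero at the start; "moment": the same for the moment, N m; "opening": opening from 0.0 (shut) to 1.0 (fully open).
Only numpy, scipy, OpenCV 4.12 (cv2) and the standard library are available. Lean on these libraries where they do the work, as an engineer would, in place of code of your own. Each camera call takes 0.05 s, during which the arm holds its last target. There are 200 camera calls.

## Working session

There is one attempt and no reset: what is moved stays moved. The work goes in short steps, Python scripts to look and compute and a tool call to move; the robot and the scene stay as the last step left them, time stands still between calls to the robot, and variables do not carry over. Pictures are saved under pics/ and viewed, about 8 in all and at most 12, crops included, and the job is handed in when it is done.

Besides the shell and the picture viewer there is one more tool, called after "Request:" as name(argument=value, ...) on one line, values as JSON. apply_moves: Moves the arm, as the interface text tells. Its arguments: {"type":"object","properties":{"increments":{"type":"array"}},"required":["increments"]}

```bash
mkdir -p pics; cat > h.py <<'E'
import numpy as np, cv2
from cell import status, imaging, env
def snap(n,f):
    c=imaging.read_camera(n); cv2.imwrite(f'pics/{f}.png',c['pixels'][:,:,::-1]); np.save(f'pics/{f}.npy',c,allow_pickle=True); return c
def load(f): return np.load(f'pics/{f}.npy',allow_pickle=True).item()
def K(c):
    f=210/np.tan(np.radians(c['fovy'])/2); return np.array([[f,0,c['cx']],[0,f,c['cy']],[0,0,1.]])
def ray(c,uv):
    p=cv2.undistortPoints(np.array([[uv]],float),K(c),np.array(c['distortion']))[0,0]
    R=np.array(c['R']);o=-R.T@np.array(c['t']); return o,R.T@np.array([p[0],p[1],1])
def onz(c,uv,z):
    o,d=ray(c,uv); return o+d*(z-o[2])/d[2]
def proj(c,X):
    r=cv2.Rodrigues(np.array(c['R']))[0]
    return cv2.projectPoints(np.array(X,float).reshape(-1,1,3),r,np.array(c['t'],float),K(c),np.array(c['distortion']))[0][:,0]
E
python3 - <<'E'
from h import *
a=[snap(n,n+'0') for n in('scene','side','wrist')]
ims=[c['pixels'][:,:,::-1] for c in a]
for n,c in zip('abc',a): print(-np.array(c['R']).T@np.array(c['t']),c['fovy'])
print(status.state())
E
```

```text
[1282.02493345  367.44435213  595.45531335] 48.47080086678714
[319.27314205 966.08309697 867.67788388] 42.23067399349452
[ 242.83689716 -581.8619943   384.01284813] 66.88580306620534
{'t': 0.15, 'joints': array([-1.40062602e+00,  4.91390000e-01,  1.55931140e+00, -2.76728854e-05,
        1.09167983e+00, -1.05596520e-01]), 'qvel': array([-0.0009306 , -0.00236117, -0.00296475,  0.00079955,  0.00011033,
        0.00036527]), 'tau': array([ 1.40117940e-03, -6.12897849e+01, -2.58276665e+01,  6.91900053e-02,
        4.73495875e-02, -9.52391770e-05]), 'eef_pos': array([ 170.16771396, -601.21692044,  225.2146324 ]), 'tcp_rot': array([3.06711423, 1.57000737, 1.7720975 ]), 'ft_force': array([0.10233505, 0.12366361, 0.08306229]), 'moment': array([-0.04802417, -0.01580861, -0.01521506]), 'opening': 0.999438133504467}
```

View pics/scene0.png

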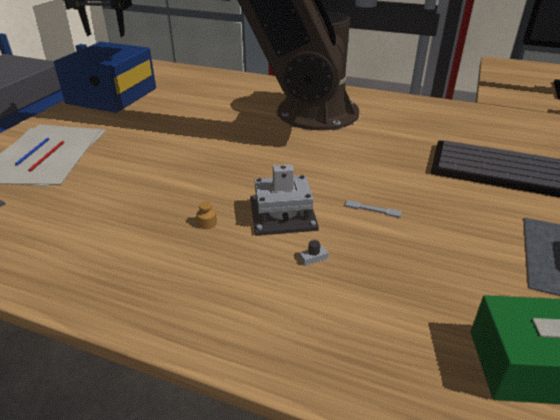

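View pics/side0.png

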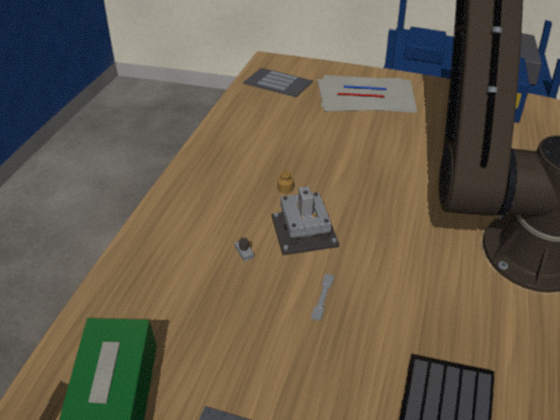

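The fixture sits near scene (284,200) and side (305,215). The weight, gauge and specimen are around it. Next I'll zoom in on both views.

```bash
python3 - <<'E'
from h import *
a=cv2.imread('pics/scene0.png')[155:240,240:330]; b=cv2.imread('pics/side0.png')[180:260,260:350]
a=cv2.resize(a,None,fx=7,fy=7,interpolation=cv2.INTER_CUBIC)
b=cv2.resize(b,None,fx=7,fy=7,interpolation=cv2.INTER_CUBIC)
cv2.imwrite('pics/ca.png',a);cv2.imwrite('pics/cb.png',b)
for n,uv in(('scene0',(284,195)),('side0',(306,215))): print(onz(load(n),uv,68))
E
```

```text
[553.44334811  95.70801574  68.        ]
[525.08361004 104.33248521  68.        ]
```

View pics/ca.png

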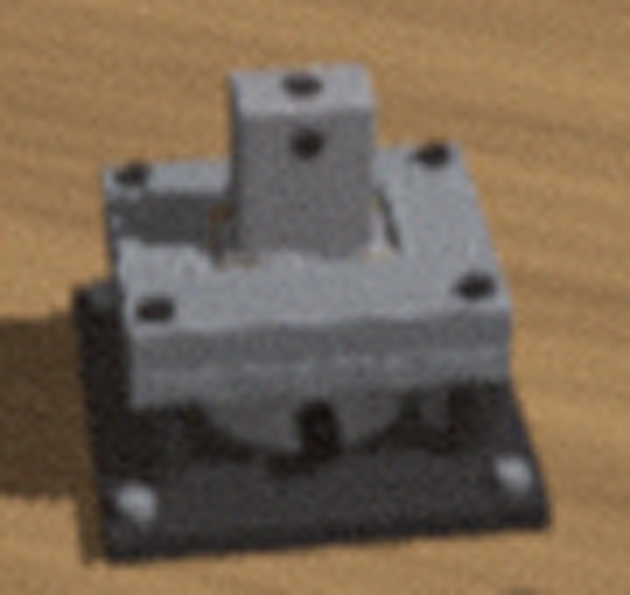

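View pics/cb.png

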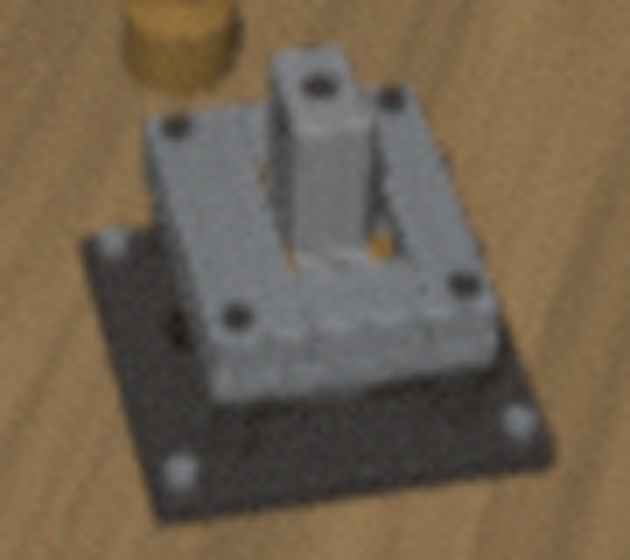

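```bash
cat > fit.py <<'E'
from h import *
from scipy.optimize import least_squares
C={'a':[45,55,68],'A':[65,65,12],'h':[12,20,118]}
S=[('a',1,-1,128,335),('a',1,1,508,315),('a',-1,-1,107,170),('a',-1,1,462,145),('A',1,-1,108,548),('A',1,1,548,517),('A',-1,-1,78,288),
('h',1,-1,237,112),('h',1,1,374,108),('h',-1,-1,230,72),('h',-1,1,365,67)]
D=[('a',1,1,213,365),('a',-1,1,495,325),('a',1,-1,148,118),('a',-1,-1,412,88),('A',1,1,160,515),('A',-1,1,552,460),('A',1,-1,82,238),
('h',1,1,300,135),('h',-1,1,375,118),('h',1,-1,270,57),('h',-1,-1,340,45)]
def prep(L,off):
    X=np.array([[C[k][0]*sx,C[k][1]*sy,C[k][2]] for k,sx,sy,_,_ in L],float)
    uv=np.array([[(u+.5)/7-.5+off[0],(v+.5)/7-.5+off[1]] for *_,u,v in L]);return X,uv
V=[(load('scene0'),*prep(S,(240,155))),(load('side0'),*prep(D,(260,180)))]
def res(p,W=V):
    c,s=np.cos(p[2]),np.sin(p[2]);R=np.array([[c,-s,0],[s,c,0],[0,0,1]])
    return np.concatenate([(proj(cm,X@R.T+[p[0],p[1],0])-uv).ravel() for cm,X,uv in W])
for W in(V,V[:1],V[1:]):
    r=least_squares(res,[540,100,0],args=(W,),loss='soft_l1'); print(r.x, np.degrees(r.x[2]))
    print(np.round(res(r.x,W).reshape(-1,2),1).tolist())
E
python3 fit.py
```

```text
[5.32583091e+02 8.61558217e+01 4.81274677e-01] 27.575007803305787
[[0.3, 0.6], [1.3, -0.2], [0.1, -0.1], [0.6, 0.3], [-0.3, -0.9], [1.0, -1.0], [-0.1, -0.1], [0.5, 0.9], [1.1, 0.3], [0.3, 0.5], [0.7, 0.0], [-0.1, -3.2], [0.4, -2.9], [-0.4, -0.6], [0.3, -1.0], [-0.9, -1.8], [0.6, -1.9], [0.0, -1.2], [-0.4, -0.6], [-0.1, 0.5], [-0.0, -1.1], [0.7, -0.6]]
[5.32741492e+02 8.50949787e+01 4.75996657e-01] 27.272599490805064
[[-0.3, 0.5], [0.7, -0.2], [-0.3, -0.2], [0.3, 0.4], [-1.0, -1.0], [0.4, -1.0], [-0.4, -0.2], [-0.0, 0.8], [0.5, 0.2], [-0.2, 0.4], [0.3, -0.0]]
[5.31490772e+02 9.01658191e+01 4.82255320e-01] 27.63119446338045
[[-0.2, -1.9], [0.5, -1.6], [-0.4, 0.6], [0.3, 0.1], [-0.9, -0.4], [0.7, -0.6], [-0.1, -0.0], [-0.4, 0.7], [-0.1, 1.8], [-0.1, 0.1], [0.7, 0.6]]
```

```bash
cat >> h.py <<'E'
from scipy.spatial.transform import Rotation as Ro
def tool():
    s=status.state(); return s,Ro.from_euler('xyz',s['tcp_rot']).as_matrix()
E
python3 - <<'E'
from h import *
s,R=tool(); print(R.round(4))
d=np.array([532.5,86.5,200])-s['eef_pos']; print('tool shift',R.T@d)
zx=np.degrees(np.arctan2(R[1,2],R[0,2])); print('tool z azimuth',zx,'want 27.6 / 207.6 (pos turn about tool x lowers azimuth)')
E
```

```text
[[-2.000e-04  9.622e-01  2.723e-01]
 [ 8.000e-04  2.723e-01 -9.622e-01]
 [-1.000e+00  1.000e-04 -8.000e-04]]
tool shift [  25.68909132  535.90278061 -563.04822722]
tool z azimuth -74.1989916501701 want 27.6 / 207.6 (pos turn about tool x lowers azimuth)
```

Request:
apply_moves(increments=[[0, 0, 26.8, -28.15, 0], [0, 0, 26.8, -28.15, 0], [0, 0, 26.8, -28.15, 0], [0, 0, 26.8, -28.15, 0], [0, 0, 26.8, -28.15, 0], [0, 0, 26.8, -28.15, 0], [0, 0, 26.8, -28.15, 0], [0, 0, 26.8, -28.15, 0], [0, 0, 26.8, -28.15, 0], [0, 0, 26.8, -28.15, 0]])

```text
t: 1.15
eef_pos: [351.8, -256.1, 225.6]
tcp_rot: [0.382, 1.571, -0.913]
ft_force: [-0.4, -0.2, -0.5]
opening: 0.999
```

Request:
apply_moves(increments=[[0, 0, 26.8, -28.15, 0], [0, 0, 26.8, -28.15, 0], [0, 0, 26.8, -28.15, 0], [0, 0, 26.8, -28.15, 0], [0, 0, 26.8, -28.15, 0], [0, 0, 26.8, -28.15, 0], [0, 0, 26.8, -28.15, 0], [0, 0, 26.8, -28.15, 0], [0, 0, 26.8, -28.15, 0], [0, 0, 26.8, -28.15, 0]])

```text
t: 2.15
eef_pos: [533.1, 87.9, 225.5]
tcp_rot: [-1.307, 1.571, -2.602]
ft_force: [0.4, -0.4, 0.8]
opening: 1.001
```

Request:
apply_moves(increments=[[0, 0, 0, 0, -8.5], [0, 0, 0, 0, -8.5], [0, 0, 0, 0, -8.5], [0, 0, 0, 0, -8.5], [0, 0, 0, 0, -8.5], [0, 0, 0, 0, -8.5], [0, 0, 0, 0, -8.5], [0, 0, 0, 0, -8.5], [0, 0, 0, 0, -8.5], [0, 0, 0, 0, -8.5]])

```text
t: 3.15
eef_pos: [532.5, 86.3, 225.4]
tcp_rot: [-3.067, 1.57, -2.872]
ft_force: [-0.0, -0.3, 0.1]
opening: 0.997
```

Request:
apply_moves(increments=[[0, 0, 0, 0, -8.5], [0, 0, 0, 0, -8.3], [0, 0, 0, 0, 0], [0, 0, 0, 0, 0]])

```text
t: 3.55
eef_pos: [532.6, 86.3, 225.5]
tcp_rot: [2.919, 1.571, -2.886]
ft_force: [0.7, -0.4, -0.1]
opening: 1.0
```

```bash
python3 - <<'E'
from h import *
c=snap('wrist','w1'); s,R=tool(); print(s['t'],s['eef_pos'],s['joints'],s['ft_force'],np.degrees(np.arctan2(R[1,2],R[0,2])))
d=np.array([532.5,86.5,200])-s['eef_pos']; print('tool shift',R.T@d)
E
```

```text
3.6 [532.61445137  86.29358799 225.52466164] [ 3.82151886e-02  3.70095546e-01  1.76854640e+00 -8.37639930e-05
  1.00311976e+00 -4.39442113e-01] [0.17914828 0.14077126 0.31165076] 27.370328269038087
tool shift [ 2.55246643e+01  2.35718238e-01 -2.07112359e-03]
```

View pics/w1.png

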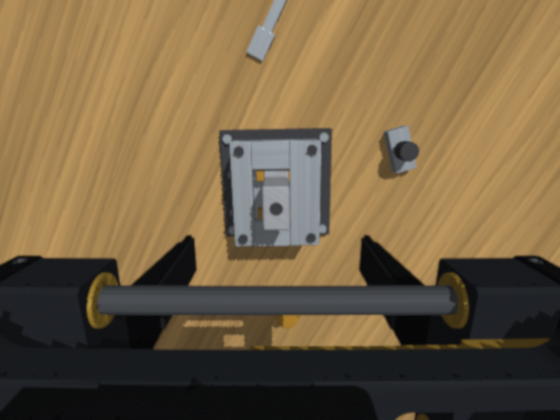

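The wrist view shows the head top centred at (276,208), lined up with the fingers. The carrier corners are near (229,139), (325,137), (320,246) and (235,247).

```bash
python3 - <<'E'
from h import *
c=load('w1')
q=[onz(c,p,68)[:2] for p in((229.5,140),(325,137.5),(320,245.5),(235,247))]
print(np.round(q,1), np.mean(q,0)); 
print('top',onz(c,(276,200),118), onz(c,(276,208),118))
u=q[1]-q[0];v=q[2]-q[3];w=q[0]-q[3];x=q[1]-q[2]
for k in(u,v,w,x):print(np.linalg.norm(k),np.degrees(np.arctan2(k[1],k[0])))
th=np.radians(27.6);ex=np.array([np.cos(th),np.sin(th),0]);ey=np.array([-np.sin(th),np.cos(th),0]);o=np.array([532.5,86.5,0])
for z,a,b in((68,45,55),(118,12,20),(12,65,65)): print(z,proj(c,[o+sx*a*ex+sy*b*ey+[0,0,z] for sx,sy in((-1,1),(1,1),(1,-1),(-1,-1))]).round(0).tolist())
E
```

```text
[[465.9 113.7]
 [547.5 158.8]
 [598.7  58.3]
 [518.9  14.9]] [532.76147853  86.41870314]
top [528.4667581   92.23124454 118.        ] [531.76392002  85.86964719 118.        ]
93.21377943402231 28.934542814222308
90.82874652452851 28.558178163582816
112.18215672574618 118.2062781883885
112.83416646441144 116.9980523308969
68 [[231.0, 140.0], [323.0, 140.0], [319.0, 245.0], [235.0, 245.0]]
118 [[263.0, 185.0], [291.0, 185.0], [291.0, 229.0], [264.0, 230.0]]
12 [[220.0, 128.0], [334.0, 128.0], [330.0, 235.0], [225.0, 236.0]]
```

The wrist view agrees with the fit to about 1 mm. I'm descending with the jaws across x, since the interface can't tilt the tool. Gripped that way, the pads act as a pivot about the rocking axis.

Request:
apply_moves(increments=[[0, 20, 0, 0, -0.4], [0, 20, 0, 0, 0], [0, 20, 0, 0, 0], [0, 20, 0, 0, 0], [0, 20, 0, 0, 0], [0, 15, 0, 0, 0], [0, 10, 0, 0, 0], [0, 5, 0, 0, 0], [0, 0, 0, 0, 0]])

```text
t: 4.5
eef_pos: [532.6, 86.3, 95.3]
tcp_rot: [2.805, 1.57, -2.991]
ft_force: [-0.5, -0.5, 0.5]
opening: 1.003
```

Request:
apply_moves(increments=[[0.5, 0, 0, 0, 0], [0.6, 0, 0, 0, 0], [0.7, 0, 0, 0, 0], [0.8, 0, 0, 0, 0], [1, 0, 0, 0, 0], [1, 0, 0, 0, 0], [1, 0, 0, 0, 0], [1, 0, 0, 0, 0]])

```text
t: 5.3
eef_pos: [532.7, 86.3, 95.6]
tcp_rot: [-1.742, 1.571, -1.254]
ft_force: [0.3, 0.8, -0.4]
opening: 0.386
```

Request:
apply_moves(increments=[[1, 0, 0, 0, 0], [1, 0, 0, 0, 0], [1, 0, 0, 0, 0], [1, 0, 0, 0, 0], [1, 0, 0, 0, 0]])

```text
t: 5.8
eef_pos: [531.5, 85.8, 95.3]
tcp_rot: [3.017, 1.568, -2.777]
ft_force: [-6.8, -5.0, 1.2]
opening: 0.255
```

Request:
apply_moves(increments=[[1, -0.5, 0, -1.1, 0], [1, -0.5, 0, 0, 0], [1, -0.5, 0, 0, 0], [1, 0, 0, 0, 0]])

```text
t: 6.2
eef_pos: [531.4, 85.7, 96.8]
tcp_rot: [2.961, 1.57, -2.833]
ft_force: [-1.7, -2.1, -5.2]
opening: 0.251
```

Request:
apply_moves(increments=[[1, 0, -0.5, 0, 0], [1, 0, -0.5, 0, 0], [1, 0, -0.5, 0, 0], [1, 0, -0.5, 0, 0], [1, 0, 0, 0, 0]])

```text
t: 6.7
eef_pos: [531.4, 85.5, 96.7]
tcp_rot: [2.061, 1.568, 2.55]
ft_force: [-5.7, 11.9, -6.0]
opening: 0.25
```

Request:
apply_moves(increments=[[1, -1, -0.5, 0, 0], [1, -1, -0.5, 0, 0], [1, 0, -0.5, 0, 0], [1, 0, -0.5, 0, 0], [1, 0, 0, 0, 0]])

```text
t: 7.2
eef_pos: [531.6, 85.1, 98.0]
tcp_rot: [1.978, 1.565, 2.466]
ft_force: [-6.2, 25.0, -10.7]
opening: 0.25
```

Request:
apply_moves(increments=[[1, 0, -0.5, 0, 0], [1, 0, -0.5, 0, 0], [1, 0, -0.5, 0, 0], [1, 0, 0, 0, 0]])

```text
t: 7.6
eef_pos: [531.9, 84.4, 98.0]
tcp_rot: [1.962, 1.564, 2.45]
ft_force: [-9.1, 31.1, -9.9]
opening: 0.249
```

Request:
apply_moves(increments=[[1, -0.7, -0.5, 0, 0], [1, -0.7, -0.5, 0, 0], [1, 0, -0.5, 0, 0], [1, 0, 0, 0, 0]])

```text
t: 8.0
eef_pos: [532.5, 83.1, 99.1]
tcp_rot: [1.981, 1.564, 2.469]
ft_force: [-7.0, 30.3, -14.9]
opening: 0.247
```

Request:
apply_moves(increments=[[1, 0, -0.5, 0, 0], [1, 0, -0.5, 0, 0], [1, 0, -0.5, 0, 0], [1, 0, 0, 0, 0]])

```text
t: 8.4
eef_pos: [533.2, 81.8, 99.2]
tcp_rot: [1.971, 1.564, 2.459]
ft_force: [-7.8, 31.0, -12.6]
opening: 0.254
```

```bash
python3 - <<'E'
from h import *
a=snap('scene','s2');b=snap('side','d2')
f=lambda c,u,v:cv2.resize(c['pixels'][v:v+75,u:u+70,::-1],None,fx=5.6,fy=5.6,interpolation=cv2.INTER_CUBIC)
cv2.imwrite('pics/m2.png',np.hstack([f(a,250,150),f(b,270,175)]))
s,R=tool();print(s['eef_pos'],R.T@s['ft_force'],R.T@s['moment'])
E
```

```text
[533.2490107   81.85890499  99.22224255] [13.52262127 31.18636518  7.56622443] [-0.41058422 -1.88577359  5.46356894]
```

View pics/m2.png

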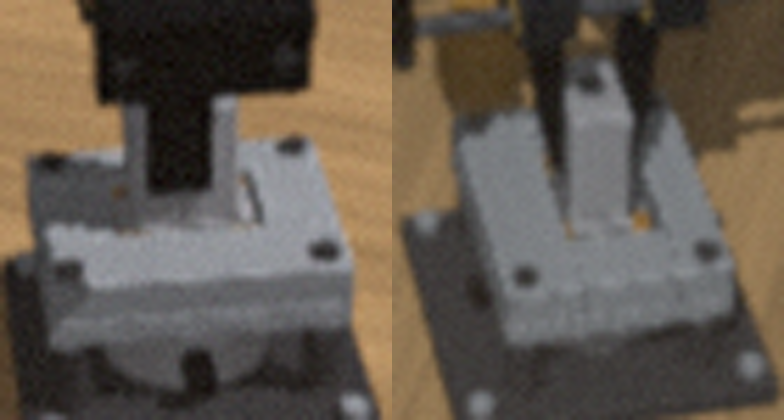

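Both views show the fingers still centred on the head at about (180,145), so they aren't slipping. Force has levelled off while the head moved about 4 mm, so it is tilting. I'll go on with the first swing.

Request:
apply_moves(increments=[[1, -0.5, -0.7, 0, 0], [1, -0.5, -0.7, 0, 0], [1, -0.5, -0.7, 0, 0], [1, 0, 0, 0, 0]])

```text
t: 8.9
eef_pos: [534.2, 79.9, 100.5]
tcp_rot: [1.983, 1.564, 2.471]
ft_force: [-6.3, 30.1, -16.1]
opening: 0.249
```

Request:
apply_moves(increments=[[1, 0, 2, 0, 0], [1, 0, 2, 0, 0], [1, 0, 2, 0, 0], [1, 0, 1, 0, 0], [1, 0, 0, 0, 0]])

```text
t: 9.4
eef_pos: [533.9, 80.9, 101.2]
tcp_rot: [-1.91, 1.568, -1.421]
ft_force: [5.0, -14.3, -18.9]
opening: 0.252
```

Request:
apply_moves(increments=[[1, 0, 1, 0, 0], [1, 0, 1, 0, 0], [1, 0, 1, 0, 0], [1, 0, 0.5, 0, 0], [1, 0, 0, 0, 0]])

```text
t: 9.9
eef_pos: [533.1, 82.7, 101.5]
tcp_rot: [-1.609, 1.566, -1.119]
ft_force: [6.9, -24.8, -17.8]
opening: 0.255
```

Request:
apply_moves(increments=[[1, -0.5, 0.5, 0, 0], [1, -0.5, 0.5, 0, 0], [1, -0.5, 0.5, 0, 0], [1, 0, 0.5, 0, 0], [1, 0, 0, 0, 0]])

```text
t: 10.4
eef_pos: [532.0, 84.6, 102.7]
tcp_rot: [-1.685, 1.567, -1.196]
ft_force: [7.9, -22.8, -20.9]
opening: 0.252
```

Request:
apply_moves(increments=[[1, 0, 0.7, 0, 0], [1, -0.3, 0.7, 0, 0], [1, -0.3, 0.7, 0, 0], [1, -0.4, 0.7, 0, 0], [1, 0, 0, 0, 0]])

```text
t: 10.9
eef_pos: [530.7, 87.1, 103.7]
tcp_rot: [-1.686, 1.567, -1.197]
ft_force: [8.0, -23.3, -22.8]
opening: 0.248
```

Request:
apply_moves(increments=[[1, -0.3, 0.7, 0, 0], [1, -0.3, 0.7, 0, 0], [1, -0.3, 0.7, 0, 0], [1, -0.4, 0.7, 0, 0], [1, 0, 0, 0, 0]])

```text
t: 11.4
eef_pos: [529.3, 89.6, 104.8]
tcp_rot: [-1.758, 1.567, -1.269]
ft_force: [8.2, -22.8, -24.3]
opening: 0.251
```

Request:
apply_moves(increments=[[1, 0, 0.8, 0, 0], [1, 0, 0.8, 0, 0], [1, 0, 0.7, 0, 0], [1, 0, 0, 0, 0]])

```text
t: 11.8
eef_pos: [528.3, 91.6, 104.9]
tcp_rot: [-1.699, 1.567, -1.209]
ft_force: [7.6, -23.2, -22.4]
opening: 0.252
```

Request:
apply_moves(increments=[[1, 0, -2, 0, 0], [1, 0, -2, 0, 0], [1, 0, -2, 0, 0], [1, 0, -1, 0, 0], [1, 0, 0, 0, 0]])

```text
t: 12.3
eef_pos: [528.7, 90.4, 104.7]
tcp_rot: [2.027, 1.566, 2.515]
ft_force: [-3.6, 19.7, -20.4]
opening: 0.253
```

```bash
python3 - <<'E'
from h import *
a=snap('scene','s3');b=snap('side','d3')
f=lambda c,u,v:cv2.resize(c['pixels'][v:v+75,u:u+70,::-1],None,fx=5.6,fy=5.6,interpolation=cv2.INTER_CUBIC)
cv2.imwrite('pics/m3.png',np.hstack([f(a,250,150),f(b,270,175)]))
s,R=tool();print(s['eef_pos'],R.T@s['ft_force'])
E
```

```text
[528.67631552  90.43177385 104.66486608] [20.56134404 18.4987361   6.5148403 ]
```

View pics/m3.png

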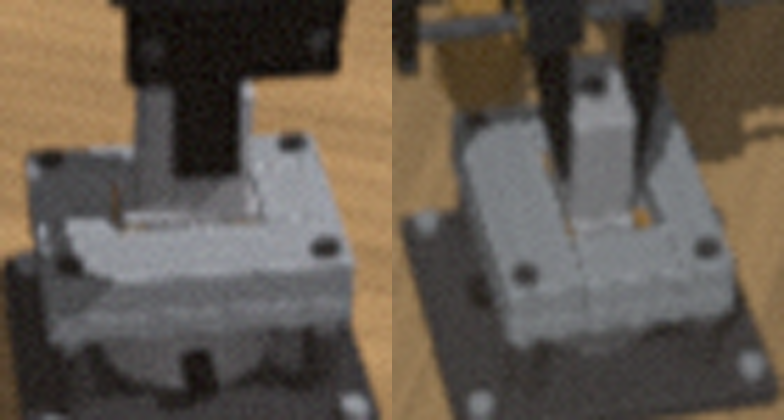

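The second swing also tilted the block slightly the other way, and its foot now shows at about (120,215). The fingers slid about 4 mm towards +y on the head, centred at 207 against 193. I'll reduce the pull so more of the friction is left for the sideways push.

Request:
apply_moves(increments=[[1, 0.5, -1, 0, 0], [1, 0.5, -1, 0, 0], [1, 0, -1, 0, 0], [1, 0, 0, 0, 0]])

```text
t: 12.8
eef_pos: [529.8, 88.3, 104.0]
tcp_rot: [1.976, 1.565, 2.464]
ft_force: [-5.8, 24.4, -14.6]
opening: 0.253
```

Request:
apply_moves(increments=[[1, 0, -0.7, 0, 0], [1, 0, -0.7, 0, 0], [1, 0, -0.7, 0, 0], [1, 0, -0.7, 0, 0], [1, 0, 0, 0, 0]])

```text
t: 13.3
eef_pos: [531.1, 86.0, 104.2]
tcp_rot: [1.942, 1.565, 2.43]
ft_force: [-5.9, 24.4, -13.2]
opening: 0.251
```

Request:
apply_moves(increments=[[1, -0.4, -0.8, 0, 0], [1, -0.4, -0.8, 0, 0], [1, -0.4, -0.8, 0, 0], [1, -0.4, -0.8, 0, 0], [1, 0, 0, 0, 0]])

```text
t: 13.8
eef_pos: [532.6, 83.1, 105.5]
tcp_rot: [1.966, 1.565, 2.454]
ft_force: [-4.6, 24.0, -16.7]
opening: 0.25
```

Request:
apply_moves(increments=[[1, -0.4, -0.8, 0, 0], [1, -0.4, -0.8, 0, 0], [1, -0.4, -0.8, 0, 0], [1, -0.4, -0.8, 0, 0], [1, 0, 0, 0, 0]])

```text
t: 14.3
eef_pos: [534.1, 80.4, 106.8]
tcp_rot: [1.976, 1.565, 2.464]
ft_force: [-4.8, 24.7, -19.3]
opening: 0.252
```

```bash
python3 - <<'E'
from h import *
a=snap('scene','s4');b=snap('side','d4')
f=lambda c,u,v:cv2.resize(c['pixels'][v:v+75,u:u+70,::-1],None,fx=5.6,fy=5.6,interpolation=cv2.INTER_CUBIC)
cv2.imwrite('pics/m4.png',np.hstack([f(a,250,150),f(b,270,175)]))
s,R=tool();print(s['eef_pos'],R.T@s['ft_force'])
E
```

```text
[534.07696171  80.35089024 106.76539107] [20.08004753 23.53123756  6.73183886]
```

View pics/m4.png

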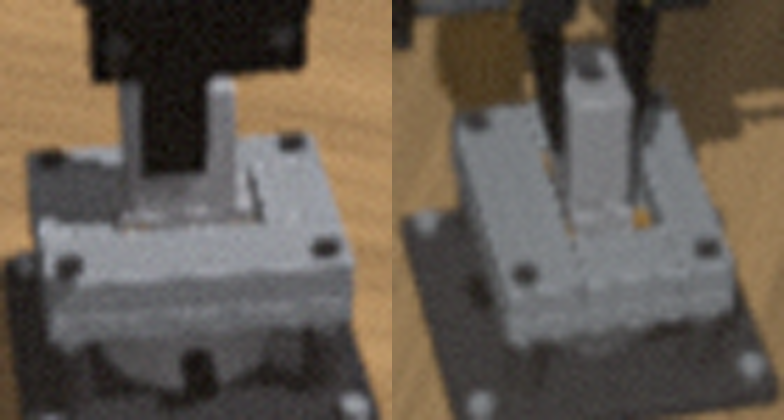

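The block is tilted towards -y, with the shoulders of the foot showing above the slot at about (130,212) and (250,215). The fingers are re-centred, at 174 against 178. Next is the +y swing.

Request:
apply_moves(increments=[[1, 0.3, 2, 0, 0], [1, 0.3, 2, 0, 0], [1, 0, 2, 0, 0], [1, 0, 1, 0, 0], [1, 0, 1, 0, 0], [1, 0, 1, 0, 0], [1, 0, 0, 0, 0]])

```text
t: 15.1
eef_pos: [533.1, 82.7, 107.2]
tcp_rot: [-1.552, 1.567, -1.063]
ft_force: [6.3, -21.3, -20.0]
opening: 0.251
```

Request:
apply_moves(increments=[[1, -0.3, 0.8, 0, 0], [1, -0.3, 0.8, 0, 0], [1, -0.3, 0.8, 0, 0], [1, -0.3, 0.8, 0, 0], [1, 0, 0, 0, 0]])

```text
t: 15.6
eef_pos: [531.6, 85.5, 108.4]
tcp_rot: [-1.573, 1.567, -1.084]
ft_force: [6.6, -22.4, -21.2]
opening: 0.249
```

Request:
apply_moves(increments=[[1, -0.2, 0.8, 0, 0], [1, -0.2, 0.8, 0, 0], [1, -0.2, 0.8, 0, 0], [1, -0.2, 0.8, 0, 0], [1, 0, 0, 0, 0]])

```text
t: 16.1
eef_pos: [530.2, 88.3, 109.2]
tcp_rot: [-1.562, 1.566, -1.073]
ft_force: [7.5, -23.1, -20.8]
opening: 0.252
```

Request:
apply_moves(increments=[[1, -0.1, 0.8, 0, 0], [1, -0.1, 0.8, 0, 0], [1, -0.1, 0.8, 0, 0], [1, -0.1, 0.8, 0, 0], [1, 0, 0, 0, 0]])

```text
t: 16.6
eef_pos: [528.6, 91.2, 109.6]
tcp_rot: [-1.574, 1.567, -1.085]
ft_force: [7.7, -21.4, -20.2]
opening: 0.253
```

Request:
apply_moves(increments=[[1, 0.3, -2, 0, 0], [1, 0.3, -2, 0, 0], [1, 0, -2, 0, 0], [1, 0, -1, 0, 0], [1, 0, -1, 0, 0], [1, 0, -0.8, 0, 0], [1, 0, -0.8, 0, 0], [1, 0, 0, 0, 0]])

```text
t: 17.4
eef_pos: [530.1, 88.0, 108.8]
tcp_rot: [1.917, 1.566, 2.405]
ft_force: [-7.1, 21.1, -12.8]
opening: 0.25
```

Request:
apply_moves(increments=[[1, -0.3, -0.8, 0, 0], [1, -0.3, -0.8, 0, 0], [1, -0.3, -0.8, 0, 0], [1, -0.3, -0.8, 0, 0], [1, 0, 0, 0, 0]])

```text
t: 17.9
eef_pos: [531.5, 85.2, 109.9]
tcp_rot: [1.926, 1.566, 2.414]
ft_force: [-6.5, 23.0, -15.9]
opening: 0.248
```

Request:
apply_moves(increments=[[1, -0.4, -0.8, 0, 0], [1, -0.4, -0.8, 0, 0], [1, -0.4, -0.8, 0, 0], [1, -0.4, -0.8, 0, 0], [1, 0, 0, 0, 0]])

```text
t: 18.4
eef_pos: [533.0, 82.5, 111.2]
tcp_rot: [1.929, 1.565, 2.417]
ft_force: [-4.7, 22.7, -19.5]
opening: 0.255
```

Request:
apply_moves(increments=[[1, -0.3, -0.8, 0, 0], [1, -0.3, -0.8, 0, 0], [1, -0.3, -0.8, 0, 0], [1, -0.2, -0.8, 0, 0], [1, 0, 0, 0, 0]])

```text
t: 18.9
eef_pos: [534.5, 79.7, 112.2]
tcp_rot: [1.93, 1.565, 2.418]
ft_force: [-5.2, 23.6, -20.6]
opening: 0.251
```

```bash
python3 - <<'E'
from h import *
a=snap('scene','s5');b=snap('side','d5')
f=lambda c,u,v:cv2.resize(c['pixels'][v:v+75,u:u+70,::-1],None,fx=5.6,fy=5.6,interpolation=cv2.INTER_CUBIC)
cv2.imwrite('pics/m5.png',np.hstack([f(a,250,150),f(b,270,175)]))
s,R=tool();print(s['eef_pos'],R.T@s['ft_force'])
E
```

```text
[534.4606383   79.68504321 112.15594824] [21.36446654 22.69814515  6.91608378]
```

View pics/m5.png

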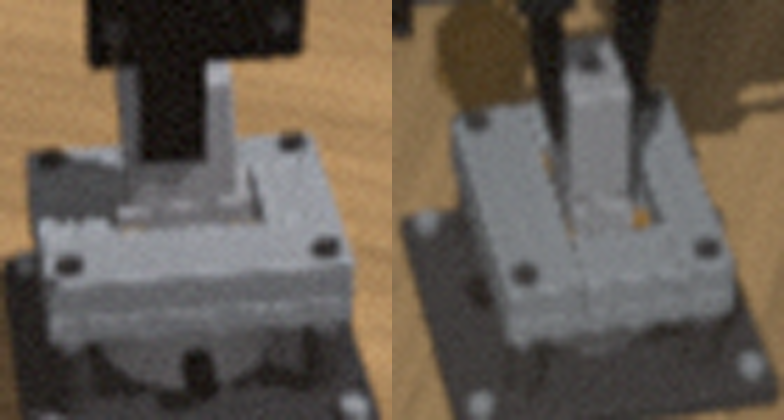

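It is walking out: the foot's shoulders are now well above the slot, near y≈205, and the fingers remain centred. I'll continue swinging.

Request:
apply_moves(increments=[[1, 0.3, 2, 0, 0], [1, 0.3, 2, 0, 0], [1, 0, 2, 0, 0], [1, 0, 1.5, 0, 0], [1, 0, 1.5, 0, 0], [1, -0.3, 0.8, 0, 0], [1, -0.3, 0.8, 0, 0], [1, -0.3, 0.8, 0, 0]])

```text
t: 19.8
eef_pos: [532.3, 84.4, 113.4]
tcp_rot: [-1.482, 1.566, -0.993]
ft_force: [6.1, -20.3, -21.3]
opening: 0.249
```

Request:
apply_moves(increments=[[1, -0.3, 1, 0, 0], [1, -0.3, 1, 0, 0], [1, -0.3, 1, 0, 0], [1, -0.3, 1, 0, 0], [1, -0.1, 1, 0, 0]])

```text
t: 20.3
eef_pos: [530.0, 88.8, 114.7]
tcp_rot: [-1.483, 1.566, -0.994]
ft_force: [6.9, -22.5, -21.1]
opening: 0.25
```

Request:
apply_moves(increments=[[1, -0.1, 1, 0, 0], [1, -0.1, 1, 0, 0], [1, -0.1, 1, 0, 0], [1, -0.1, 1, 0, 0]])

```text
t: 20.7
eef_pos: [528.2, 92.2, 115.2]
tcp_rot: [-1.47, 1.566, -0.98]
ft_force: [6.4, -21.2, -19.9]
opening: 0.252
```

Request:
apply_moves(increments=[[1, 0.3, -2, 0, 0], [1, 0.3, -2, 0, 0], [1, 0, -2, 0, 0], [1, 0, -1.5, 0, 0], [1, 0, -1.5, 0, 0], [1, -0.3, -0.8, 0, 0], [1, -0.3, -0.8, 0, 0], [1, -0.3, -0.8, 0, 0]])

```text
t: 21.5
eef_pos: [530.5, 87.4, 115.2]
tcp_rot: [1.858, 1.566, 2.346]
ft_force: [-6.2, 20.5, -13.3]
opening: 0.257
```

Request:
apply_moves(increments=[[1, -0.3, -1, 0, 0], [1, -0.4, -1, 0, 0], [1, -0.4, -1, 0, 0], [1, -0.4, -1, 0, 0], [1, 0, 0, 0, 0]])

```text
t: 22.0
eef_pos: [532.5, 83.8, 116.5]
tcp_rot: [1.834, 1.566, 2.322]
ft_force: [-4.7, 19.9, -16.9]
opening: 0.251
```

Request:
apply_moves(increments=[[1, -0.3, -1, 0, 0], [1, -0.3, -1, 0, 0], [1, -0.3, -1, 0, 0], [1, -0.1, -0.5, 0, 0], [1, 0, 0, 0, 0]])

```text
t: 22.5
eef_pos: [534.2, 80.7, 117.4]
tcp_rot: [1.812, 1.566, 2.299]
ft_force: [-4.2, 19.1, -17.8]
opening: 0.25
```

Request:
apply_moves(increments=[[1, 0.2, 2, 0, 0], [1, 0.2, 2, 0, 0], [1, 0, 2, 0, 0], [1, 0, 1.5, 0, 0], [1, 0, 1.5, 0, 0], [1, -0.3, 0.8, 0, 0], [1, -0.3, 0.8, 0, 0], [1, -0.3, 0.8, 0, 0]])

```text
t: 23.3
eef_pos: [531.8, 85.9, 118.7]
tcp_rot: [-1.333, 1.566, -0.843]
ft_force: [6.2, -18.7, -18.6]
opening: 0.253
```

Request:
apply_moves(increments=[[1, -0.3, 1, 0, 0], [1, -0.3, 1, 0, 0], [1, -0.3, 1, 0, 0], [1, -0.3, 1, 0, 0], [1, -0.1, 1, 0, 0]])

```text
t: 23.8
eef_pos: [528.7, 91.3, 119.9]
tcp_rot: [-1.38, 1.569, -0.892]
ft_force: [1.0, -4.3, -14.9]
opening: 0.249
```

```bash
python3 - <<'E'
from h import *
a=snap('scene','s6');b=snap('side','d6')
f=lambda c,u,v:cv2.resize(c['pixels'][v:v+75,u:u+70,::-1],None,fx=5.6,fy=5.6,interpolation=cv2.INTER_CUBIC)
cv2.imwrite('pics/m6.png',np.hstack([f(a,250,150),f(b,270,170)]))
s,R=tool();print(s['eef_pos'],R.T@s['ft_force'])
E
```

```text
[528.40803108  91.92352383 120.02732632] [14.16379433 -4.91662539 -1.99670834]
```

View pics/m6.png

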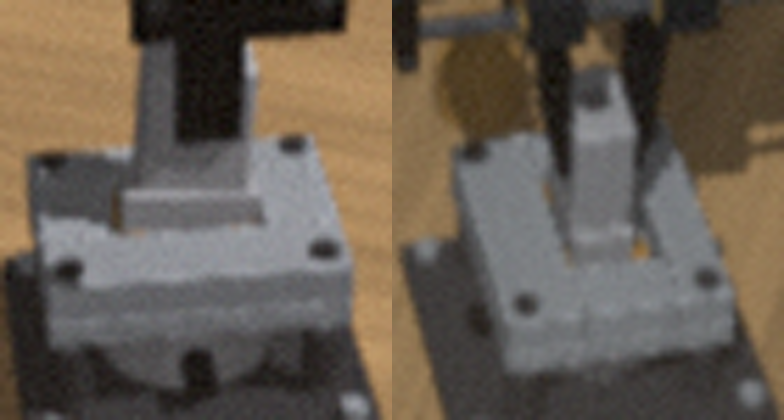

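About 12 mm of the foot is now out, with its edge running (125,200)–(262,195). The sideways force collapsed, so one end is nearly free. One more swing should do it.

Request:
apply_moves(increments=[[1, 0, -2, 0, 0], [1, 0, -2, 0, 0], [1, 0, -1.5, 0, 0], [1, -0.3, -1, 0, 0], [1, -0.3, -1, 0, 0]])

```text
t: 24.4
eef_pos: [530.4, 87.9, 120.2]
tcp_rot: [1.753, 1.567, 2.24]
ft_force: [-4.1, 15.4, -13.1]
opening: 0.252
```

Request:
apply_moves(increments=[[1, -0.3, -1, 0, 0], [1, -0.3, -1, 0, 0], [1, -0.3, -1, 0, 0], [1, -0.3, -1, 0, 0]])

```text
t: 24.8
eef_pos: [534.1, 82.5, 122.4]
tcp_rot: [-0.501, 1.569, -0.012]
ft_force: [0.5, 0.7, -2.9]
opening: 0.25
```

Free: the force is down to roughly the block's weight. I'll lift clear and re-centre.

Request:
apply_moves(increments=[[1, -3, 0, 0, 0], [1, -4, 0, 0, 0], [1, -4, 1, 0, 0], [1, -3, 1, 0, 0], [1, -2, 1, 0, 0], [1, 0, 1, 0, 0], [1, 0, 0, 0, 0], [1, 0, 0, 0, 0]])

```text
t: 25.6
eef_pos: [531.4, 86.2, 137.4]
tcp_rot: [3.044, 1.571, -2.75]
ft_force: [0.5, 0.4, -2.4]
opening: 0.25
```

```bash
python3 - <<'E'
from h import *
a=snap('scene','s7');b=snap('side','d7')
f=lambda c,u,v:cv2.resize(c['pixels'][v:v+80,u:u+70,::-1],None,fx=5.6,fy=5.6,interpolation=cv2.INTER_CUBIC)
cv2.imwrite('pics/m7.png',np.hstack([f(a,250,145),f(b,270,165)]))
s,R=tool();print(s['eef_pos'],R.T@s['ft_force'])
E
```

```text
[531.45362681  86.11429292 137.35415972] [ 2.589005    0.7931323  -0.10713332]
```

View pics/m7.png

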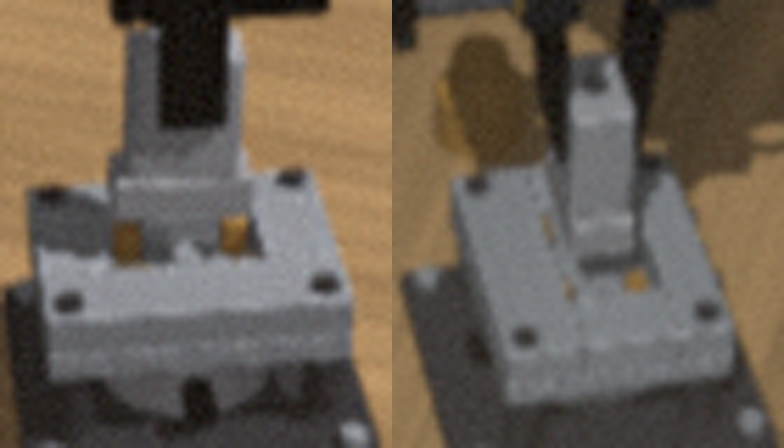

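The block is clear and near upright: the empty slot and brass pads show below it, at scene-crop (127,240) and (233,235). I'll estimate the height of its underside by matching bottom corners.

```bash
python3 - <<'E'
from h import *
from scipy.optimize import least_squares
a,b=load('s7'),load('d7')
un=lambda u,v,o:[(u+.5)/5.6-.5+o[0],(v+.5)/5.6-.5+o[1]]
oa,ob=(250,145),(270-70,165)
# local pts: underside z=0; foot top z16 (x12,y25); head top z66 (x12,y20)
P=[(a,[12,-25,0],un(118,212,oa)),(a,[12,25,0],un(248,222,oa)),(a,[12,-25,16],un(116,180,oa)),(a,[12,25,16],un(250,182,oa)),
(b,[12,25,0],un(582,248,ob)),(b,[-12,25,0],un(632,252,ob)),(b,[12,25,16],un(575,213,ob)),(b,[-12,25,16],un(633,216,ob)),(b,[12,20,66],un(580,122,ob)),(b,[-12,20,66],un(632,113,ob))]
Rz=Ro.from_euler('z',27.8,degrees=True)
def res(p): return np.concatenate([(proj(c,[Rz.apply(Ro.from_euler('x',p[3]).apply(X))+p[:3]])[0]-uv) for c,X,uv in P])
r=least_squares(res,[532,86,85,0],loss='soft_l1');print(r.x,'rel to slot z',r.x[2]-68);print(res(r.x).reshape(-1,2).round(1).tolist())
E
```

```text
[ 5.34607214e+02  8.21175138e+01  8.87996692e+01 -9.70605331e-02] rel to slot z 20.799669189057013
[[-1.3, 0.8], [0.2, -0.5], [-0.2, -0.3], [0.7, -0.2], [-1.7, 0.7], [0.1, -1.4], [-0.1, 1.8], [0.4, -0.1], [-0.5, -0.1], [1.4, 0.1]]
```

```bash
python3 - <<'E'
from h import *
s=status.state();print(s['t'],s['eef_pos'],s['ft_force'],s['opening'],abs(s['qvel']).max()); print(env.job_done())
E
```

```text
25.7 [531.45362681  86.11429292 137.35415972] [-0.46759741  0.64967393 -2.58896886] 0.2519955417953751 0.002790114650041358
the job is handed in; nothing more can be done
None
```

The block is out of the slot and was held clear above it when I handed in the job at 25.7 s. `env.job_done()` gives no verdict, so I don't know the official result.

**How it was done:** I gripped the head across x, not along y as advised. The interface can't tilt the tool and fixes the grip at 30 N. Gripped that way, the pads act as a pivot. Seven alternating sideways swings along the slot walked it out.

**Carrier lift:** The upward pull peaked at about 24 N in the readings between moves, which is about 4.9 mm of lift against the 6 mm limit. I had no direct reading of the carrier, so this comes from the wrist force at 5 N per mm.

**Last checks:**
- **Height:** the underside is about 20 mm above the slot's mouth, from a rough image fit.
- **Position:** it is about 5 mm off the slot sideways.
- **Contact:** the remaining force of about 2.6 N matches the block's weight alone, and the pictures show a gap to the fixture.
- **Stillness:** joint speeds are near zero.

**Less certain:**
- **Tilt:** the block still leans about 0.10 rad (5.6°). That is inside the 0.2 rad limit but not perfectly upright.
- **Accuracy:** the image fit was off by up to 2 pixels.
- **Slip:** the fingers slid about 4 mm along the head during the second swing, then re-centred on the next one.
- **Bystanders:** I did not re-measure the weight, gauge and specimen. The arm stayed above them throughout.

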